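# Clamp a memo block in the desk padding press

### The arm

A 6-joint arm with a two-finger parallel gripper is mounted at the origin on a cart in front of the work surface, level with it; the furniture and walls round the work are solid. World frame = base frame: x ahead of the robot, y to its left, z up, the work surface at z = 0. Lengths are in mm, angles in rad, forces in N, time in s.
With the tool pointing down it reaches from about 325 to 775 mm from the base axis. Payload 5.5 kg.
Tool frame: the origin (TCP) lies on the front face of the gripper's body, between the roots of the fingers; the fingertips stand 80 mm ahead of it and the grasp point (between the pads) lies 61 mm ahead of it; z points along the fingers, y is the direction in which the jaws open and shut (so a half turn about z gives the same grasp; the last joint's range is limited). The gripper opens to 88 mm and grips with 3 to 60 N. Pads are 20 mm wide; open, the fingers measure 115 mm over their backs; the gripper's body (75 mm by 178 mm) begins 61 mm behind the grasp point.
Start: joints at [-1.249, 0.091, 1.231, -0, 1.82, -0.057], TCP at [221.884, -557.48, 302.631] pointing down, gripper open.
Joint ranges: [-2.87, 2.87], [-0.86, 2.18], [0.17, 2.46], [-1.51, 4.65], [0.06, 2.69], [-2.65, 2.65]. Speed limits (rad/s): [2.57, 2.57, 3.01, 3.14, 3.14, 3.14].

### API

Orientations are given as [roll, pitch, yaw] about the fixed x, y, z axes, in that order (R = Rz(yaw) Ry(pitch) Rx(roll)).
In Python, from plant import * gives the robot as it stands.
- The arm moves only by the tool play_rows, never from a script. Its argument "motion" is a list of rows, each a list of 3 entries, a list of its own where there are three numbers: the turn, a rotation vector about the tool's x, y, z in rad, then the shift along the tool's x, y, z in cm, then the opening, from 0 (shut) to 1 (fully open). In form: [[[wx, wy, wz], [x, y, z], grip], ...]. A call has 1 to 8 rows; each row is the pose to reach, as a shift and turn from the pose commanded when the call began, along the tool's axes at that moment; what a row does not reach only later rows make up. A row lasts 1/12 s, in which the tool goes at most 41.7 mm and 7.16 degrees, less where a joint would pass 70% of its speed; a pose out of reach is approached as far as the arm can. A call with a gripper value outside its range is refused whole. The fingers move at their own pace and stop on an object; the grip force is fixed at half the most. Time passes only in rows, so rows that repeat a pose let the fingers close. It gives the time, the measured TCP pose, the force and the opening at its end, in the units of the state.
- read_state(): the state, without advancing time (a new reading comes with each control period).
- get_image(name): name is "scene" or "top"; returns (picture, depth): 384x512x3 uint8, blue, green, red; 384x512 float32, mm along the optical axis (not along the pixel's ray), 0 where there is no reading.
- camera_model(name): a dict with "intrinsics" (3x3 intrinsics, pixels), "dist_coeffs" ([k1, k2, p1, p2, k3] as OpenCV has them; the pictures are not rectified), "T" (4x4, takes a point from camera to world coordinates). Camera axes: x right, y up, looking along -z (the intrinsics and any distortion apply to the point x, -y, -z); pixel columns grow to the right and rows downward; lengths in mm; the calibration is good to about 2 mm. A picture is of the moment at which its call begins. camera_model takes no time and is no camera call.
- hand_in(): hands the job in, once; it reports no verdict.
The state is a dict: "t": time; "q": joint angles; "dq": joint speeds; "joint_efforts": joint torques, N m; "eef_pos": TCP position; "orientation": TCP orientation; "contact_force": force on the tool from outside, world axes, zero at the start; "torque": the same for the moment, N m; "opening": finger opening in mm.
Only numpy, scipy, OpenCV 4.12 (cv2) and the standard library are available. Lean on these libraries where they do the work, as an engineer would, in place of code of your own. Each camera call takes 0.05 s, during which the arm holds its last target.

### The job

Take the block of memo sheets out of its stand and lower it, without dropping it, between the jaws of the desk press so that it stands upright on the bed, central to the jaws, and let go of it. Then turn the press's spoked capstan clockwise (seen from above), pushing spoke after spoke, until the block is firmly clamped, with the sprung wooden jaw face pushed well over half way back. Leave the other things on the desk where they are.

Things in the scene. Friction and masses are not known exactly. Their poses are not given: they have to be found in the camera images.
- memo_block: Block of white memo sheets between two brown boards, about 0.2 kg: 64 mm wide (its x), 40 mm thick (its y, across the boards), 100 mm tall (its z). Origin: centre of its underside. Starts upright in the stand, its x along the stand's x. In the press its x must lie along the press's x, either way round.
- stand: Dark steel stand, fixed: base 84 x 80 x 8 mm, with a wall at either end (+x, -x) 5 mm thick, 60 mm deep, 104 mm high, 70 mm apart inside. The block stands on the base between the walls, so there it can be gripped only across its 40 mm thickness and leaves straight up. Origin: centre of the underside.
- press: Grey desk press, fixed: bed 130 mm wide (x), y -255 to +30 mm, top 14 mm above the desk. Origin: on the desk under the middle of the fixed jaw's face (y = 0). The gap runs from there to -y, 53 to 56 mm wide at the start, up to the moving jaw's wooden face. Guide rods along y at x = -50 and +50 mm reach 35 mm above the desk (their end blocks 43 mm).
- slot (a point): Point on the bed in the middle of the open gap (press frame 0, -28, 14 mm), axes as the press: where the block's underside centre belongs. The jaws are 60 mm wide (x -30 to +30) and reach 135 mm above the desk. Fingers on the block's boards do not fit between them; held by its 64 mm ends the fingers pass outside the jaws' edges.
- guard (a point): Centre of the top of the fixed clear plastic guard (two dark edge bars) (press frame 0, -147, 136 mm), axes as the press. The guard, x -85 to +85 and y -189 to -105 mm, covers the half of the capstan next to the jaws; spokes can be reached from above only in the other half.
- hub (a point): Capstan centre at mid height of its spokes (press frame 0, -205, 112 mm), axes as the press; upright axis. Hub 32 mm in diameter; four level spokes. A finger from above pushes a spoke in the open half (-y side), from the +x side through -y to the -x side, then lifts and takes the next. Below the spokes is free down to 84 mm above the desk.
- spoke (a point): Centre of the 20 mm black ball at the end of one spoke, 80 mm from the capstan axis; the others stand at 90, 180 and 270 degrees to it. The spoke is a round steel rod 12 mm thick; it is bare from 16 to 70 mm from the axis.
- capstan (a joint): Capstan angle, rad: starts at 0 to 0.6, grows clockwise seen from above, stop at 4.56. Each rad moves the moving jaw 5 mm towards the fixed one. Stays where it is left. Friction 0.22 N m, plus up to 0.11 from the spring (4 to 7 N on a spoke at 50 mm). The block is touched at about 3.2 rad.
- jaw_face (a joint): How far the sprung wooden face of the moving jaw is pushed back, in m: 0 free, 0.008 fully. About 0.0045 at a capstan angle of 4.1 rad and 0.0068 at the capstan's stop with the block clamped. Spring 2500 N/m, 5 N preload.
- mug: Green and white mug, 101 mm tall, 78 mm in diameter; bystander, loose, to be left alone. Origin: centre of its underside.
- notes_pink: Square pad of sticky notes, 67 x 67 x 20 mm, lying in front of the stand; bystander, loose, to be left alone. Origin: centre of its underside.
- glue_stick: Standing glue stick, 26 mm in diameter, 93 mm tall; bystander, loose, to be left alone. Origin: centre of its underside.

How it is judged:
By the outcome, as a careful person would: the job done as asked, in the order asked, and still so for the second after the job is handed in, with the robot touching nothing.
It also fails if it takes over 72 s, if anything falls off the work surface, if the arm or the gripper's body presses on something with over 40 N, if the wrist force passes 120 N, or if a joint passes its speed limit or range.

## Working session

There is one attempt and no reset: what is moved stays moved. The work goes in short steps, Python scripts to look and compute and a tool call to move; the robot and the scene stay as the last step left them, time stands still between calls to the robot, and variables do not carry over. Pictures are saved under pics/ and viewed, and the job is handed in when it is done.

Besides the shell and the picture viewer there is one more tool, called after "Emit:" by a JSON object that holds its "op" and its "data". play_rows: Moves the arm, as the interface text tells. Its arguments: {"type":"object","properties":{"motion":{"type":"array"}},"required":["motion"]}

```bash
ls; mkdir -p pics
python3 - <<'E'
from plant import *
import cv2
print(read_state())
for n in ("scene","top"):
    p,d=get_image(n); cv2.imwrite(f"pics/{n}0.png",p)
    import numpy as np; np.save(f"{n}0.npy",d); 
    m=camera_model(n); print(n,m)
E
```

```text
pics
{'t': 0.0, 'q': array([-1.24867638e+00,  9.18726363e-02,  1.23189345e+00, -2.28825229e-05,
        1.81981042e+00, -5.67058998e-02]), 'dq': array([-0.00221564,  0.00185693, -0.00170103,  0.00094341,  0.00179014,
        0.00043685]), 'joint_efforts': array([-4.72054489e-04, -4.46468425e+01, -4.06441104e+01,  6.98416773e-02,
        2.96233920e-02, -1.59638448e-04]), 'eef_pos': array([ 221.84088865, -557.32454473,  301.49421914]), 'orientation': array([-3.13961074e+00, -9.02832305e-05,  3.78820141e-01]), 'contact_force': array([ 0.46462657, -0.35088327,  0.78168427]), 'torque': array([-0.03087218, -0.01519558,  0.03035502]), 'opening': 88.0349123762028}
scene {'intrinsics': array([[440.48691889,   0.        , 255.69933566],
       [  0.        , 440.48691889, 199.24057729],
       [  0.        ,   0.        ,   1.        ]]), 'dist_coeffs': array([-0.06946224,  0.        ,  0.        ,  0.        ,  0.        ]), 'T': array([[-6.78225433e-01,  5.19038046e-01, -5.20201662e-01,
         2.83039538e+01],
       [-7.34818432e-01, -4.72061916e-01,  4.87031230e-01,
         5.72134781e+02],
       [ 7.22034411e-03,  7.12570736e-01,  7.01563121e-01,
         8.41385473e+02],
       [ 0.00000000e+00,  0.00000000e+00,  0.00000000e+00,
         1.00000000e+00]])}
top {'intrinsics': array([[479.52166108,   0.        , 255.89344052],
       [  0.        , 479.52166108, 183.34728693],
       [  0.        ,   0.        ,   1.        ]]), 'dist_coeffs': array([-0.001122,  0.      ,  0.      ,  0.      ,  0.      ]), 'T': array([[ 1.51973294e-02,  9.91646974e-01, -1.28083257e-01,
         3.73875149e+02],
       [-9.99694179e-01,  1.25699380e-02, -2.12966221e-02,
         5.02336459e+01],
       [-1.95087322e-02,  1.28367738e-01,  9.91534736e-01,
         1.39997857e+03],
       [ 0.00000000e+00,  0.00000000e+00,  0.00000000e+00,
         1.00000000e+00]])}
```

View pics/scene0.png

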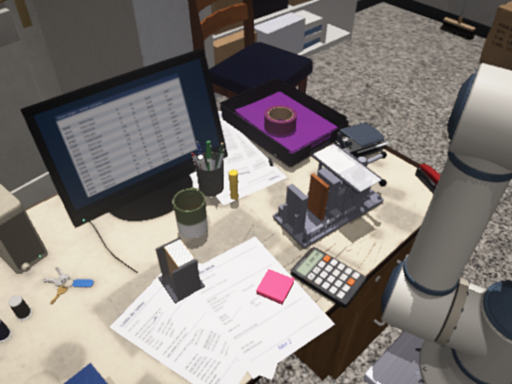

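View pics/top0.png

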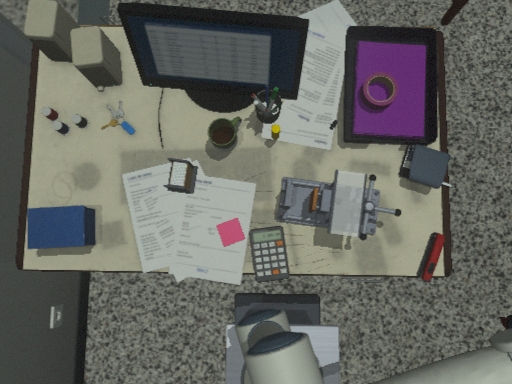

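```bash
cat > h.py <<'E'
import numpy as np, cv2
from plant import *
def ray(n,uv):
    m=camera_model(n); uv=np.asarray(uv,float).reshape(-1,1,2)
    p=cv2.undistortPoints(uv,m["intrinsics"],m["dist_coeffs"]).reshape(-1,2)
    d=np.c_[p[:,0],-p[:,1],-np.ones(len(p))]@m["T"][:3,:3].T
    return m["T"][:3,3],d
def onz(n,uv,z):
    o,d=ray(n,uv); z=np.asarray(z,float); return o+d*((z-o[2])/d[:,2])[:,None]
def proj(n,P):
    m=camera_model(n); P=np.asarray(P,float).reshape(-1,3)
    c=(P-m["T"][:3,3])@m["T"][:3,:3]; c=c*[1,-1,-1]
    return cv2.projectPoints(c.reshape(-1,1,3),np.zeros(3),np.zeros(3),m["intrinsics"],m["dist_coeffs"])[0].reshape(-1,2)
def cloud(n,d):
    v,u=np.mgrid[:384,:512]; o,r=ray(n,np.c_[u.ravel(),v.ravel()])
    return (o+r*d.ravel()[:,None]).reshape(384,512,3)
def crop(img,u0,v0,u1,v1,s,f):
    cv2.imwrite(f,cv2.resize(img[v0:v1,u0:u1],None,fx=s,fy=s,interpolation=cv2.INTER_CUBIC))
E
python3 - <<'E'
from h import *
t=cv2.imread("pics/top0.png"); s=cv2.imread("pics/scene0.png")
crop(t,265,155,415,255,5,"pics/t_press.png"); crop(s,260,130,400,250,5,"pics/s_press.png")
a=cv2.resize(t[145:205,150:210],None,fx=6,fy=6,interpolation=2); b=cv2.resize(s[230:310,140:220],(360,360),interpolation=2)
cv2.imwrite("pics/stand.png",np.hstack([a,b]))
E
```

```text
(no output)
```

View pics/t_press.png

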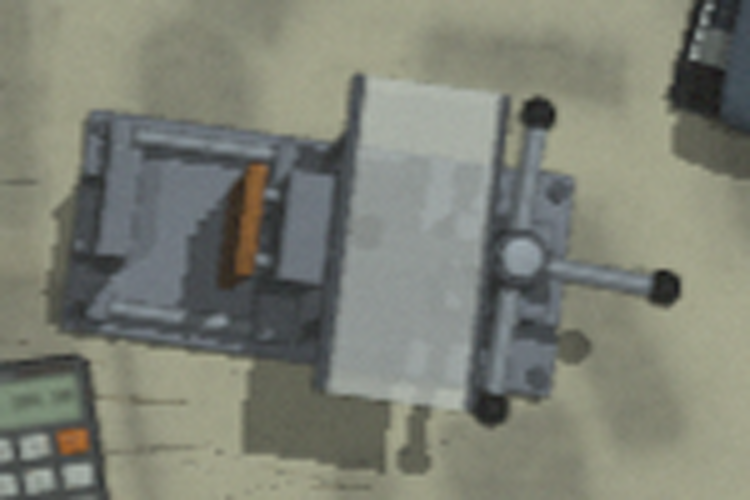

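View pics/s_press.png

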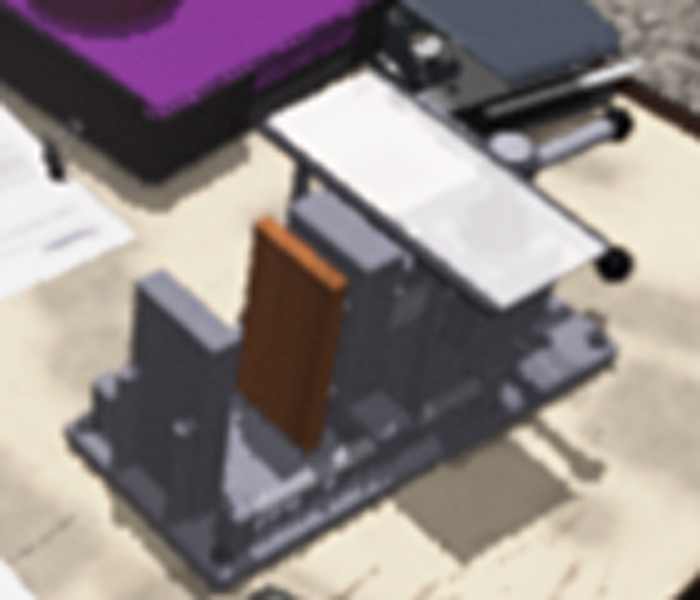

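View pics/stand.png

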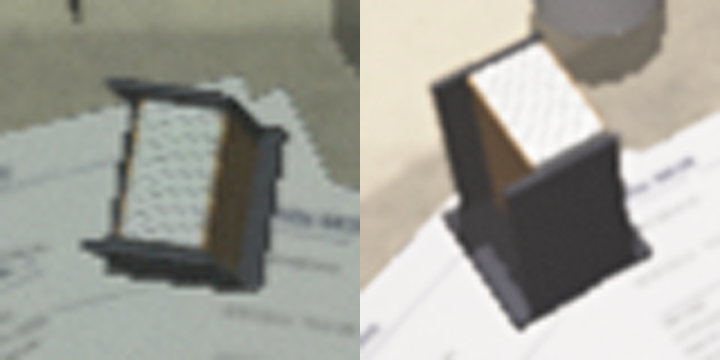

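Run:
```python
from h import *
t=cv2.imread("pics/top0.png"); dt=np.load("top0.npy"); s=cv2.imread("pics/scene0.png"); ds=np.load("scene0.npy")
C=cloud("top",dt); CS=cloud("scene",ds)
g=t.max(axis=2)
# balls
def near(img,u,v,r,f):
    vv,uu=np.mgrid[:384,:512]; m=f(img.astype(int))&((uu-u)**2+(vv-v)**2<r*r); return uu[m].mean(),vv[m].mean(),m.sum()
dark=lambda i:i.max(2)<60
for c in [(538,113),(663,287),(490,410)]:
    u,v=c[0]/5+265,c[1]/5+155
    u,v,n=near(t,u,v,5,dark); print("ball",u,v,n,onz("top",[(u,v)],112),C[int(round(v)),int(round(u))])
for c in [(620,122),(614,265)]:
    u,v=c[0]/5+260,c[1]/5+130
    u,v,n=near(s,u,v,5,dark); print("sball",u,v,n,onz("scene",[(u,v)],112),CS[int(round(v)),int(round(u))])
# hub
u,v=520/5+265,257/5+155; print("hub",onz("top",[(u,v)],[122])[0],C[int(v),int(u)])
# flat tops by depth
for name,(u0,v0,u1,v1),zr in [("fixed jaw",(282,178,296,210),(125,145)),("mov jaw",(318,186,334,214),(125,145)),("face",(308,186,320,214),(120,145)),("guard",(325,165,370,240),(128,145)),("block",(165,155,200,195),(95,125))]:
    P=C[v0:v1,u0:u1].reshape(-1,3); P=P[(P[:,2]>zr[0])&(P[:,2]<zr[1])]
    r=cv2.minAreaRect(P[:,:2].astype(np.float32)); print(name,len(P),np.median(P[:,2]),r, P.min(0).round(),P.max(0).round())
for name,(u0,v0,u1,v1),f in [("white",(165,155,200,195),lambda i:i.min(2)>140),("orange",(305,180,322,215),lambda i:(i[...,2]-i[...,0]>70))]:
    sub=t[v0:v1,u0:u1].astype(int); m=f(sub).astype(np.uint8)
    if name=="orange":m&=(sub[...,2]>150).astype(np.uint8)
    n,l,st,ce=cv2.connectedComponentsWithStats(m); k=1+st[1:,4].argmax(); vv,uu=np.nonzero(l==k)
    z=np.median(C[v0:v1,u0:u1][l==k][:,2]); P=onz("top",np.c_[uu+u0,vv+v0],z); print(name,len(uu),z,cv2.minAreaRect(P[:,:2].astype(np.float32)),P.mean(0))
```

```text
ball 372.3076923076923 177.1153846153846 26 [[ 561.20694399 -236.28247589  112.        ]] [ 560.00090956 -233.16014589  122.36914379]
ball 397.58620689655174 212.10344827586206 29 [[ 467.55906177 -302.05105905  112.        ]] [ 467.29830743 -301.0787609   119.57545502]
ball 362.61290322580646 236.09677419354838 31 [[ 402.4053796  -208.11163582  112.        ]] [ 402.41710364 -206.80433038  123.59977761]
sball 383.5882352941176 154.1764705882353 17 [[ 465.68509741 -302.13789591  112.        ]] [ 460.07607117 -292.9574802   120.8602521 ]
sball 382.43333333333334 182.56666666666666 30 [[ 401.1327137  -206.44118812  112.        ]] [ 398.92596086 -200.1613902   115.89717547]
hub [ 480.96820226 -224.05789333  122.        ] [ 481.29341436 -222.19421235  130.75687984]
fixed jaw 155 135.01437946130613 ((507.35205078125, -8.564630508422852), (18.07371711730957, 59.16425704956055), 82.21064758300781) [478. -19. 127.] [537.   2. 141.]
mov jaw 296 135.07107311966047 ((496.50189208984375, -109.46591186523438), (71.45484924316406, 35.42305374145508), 0.7040462493896484) [ 461. -128.  125.] [532. -92. 144.]
face 95 134.23355781250166 ((498.2784729003906, -77.61580657958984), (10.014337539672852, 58.56087112426758), 82.91564178466797) [469. -85. 121.] [527. -70. 141.]
guard 2254 136.00893779493458 ((487.92132568359375, -163.77183532714844), (117.89035034179688, 176.35162353515625), 89.03815460205078) [ 399. -223.  128.] [ 576. -105.  145.]
block 454 107.47524677567117 ((566.33349609375, 298.6794738769531), (58.77622985839844, 80.76052856445312), 83.383056640625) [523. 265.  95.] [609. 326. 115.]
white 290 108.04319391937031 ((565.4312133789062, 290.884765625), (35.82826232910156, 61.54934310913086), 82.54669952392578) [565.32921947 291.1581346  108.04319392]Traceback (most recent call last):
  File "<stdin>", line 24, in <module>
ValueError: attempt to get argmax of an empty sequence
```

Run:
```python
from h import *
t=cv2.imread("pics/top0.png"); dt=np.load("top0.npy"); s=cv2.imread("pics/scene0.png"); ds=np.load("scene0.npy")
C=cloud("top",dt)
# guard bars: subpixel min of brightness per row near bars
g=t.max(2).astype(float)
for name,(ua,va,ub,vb) in {"barL":(353,75,322,385),"barR":(505,98,472,405)}.items():
    pts=[]
    for k in np.linspace(.08,.92,30):
        u,v=(ua+(ub-ua)*k)/5+265,(va+(vb-va)*k)/5+155
        vi=int(round(v)); us=np.arange(int(u)-4,int(u)+6); r=g[vi,us]; w=np.clip(np.median(r)-r,0,None)
        if w.sum()>0: j=w.argmax(); jj=slice(max(j-1,0),j+2); pts.append(((us[jj]*w[jj]).sum()/w[jj].sum(),vi))
    P=onz("top",pts,134)[:,:2].astype(np.float32); l=cv2.fitLine(P,cv2.DIST_HUBER,0,.01,.01).ravel(); print(name,np.degrees(np.arctan2(l[1],l[0])),l[2:])
# orange
for n,img,(u0,v0,u1,v1) in (("top",t,(300,180,325,215)),("scene",s,(300,165,335,225))):
    h=cv2.cvtColor(img,cv2.COLOR_BGR2HSV)[v0:v1,u0:u1]; m=(h[...,0]<20)&(h[...,1]>130)&(h[...,2]>(150 if n=="top" else 190))
    vv,uu=np.nonzero(m); print(n,m.sum()); 
    if m.sum()>5:
        P=onz(n,np.c_[uu+u0,vv+v0],135); print(cv2.minAreaRect(P[:,:2].astype(np.float32)),P.mean(0))
# block in scene
h=cv2.cvtColor(s,cv2.COLOR_BGR2HSV)[235:275,155:205]; m=((h[...,2]>190)&(h[...,1]<60)).astype(np.uint8)
n,l,st,ce=cv2.connectedComponentsWithStats(m)
for k in range(1,n):
    if st[k,4]>80:
        vv,uu=np.nonzero(l==k); P=onz("scene",np.c_[uu+155,vv+235],108); print("blk",st[k],cv2.minAreaRect(P[:,:2].astype(np.float32)),P.mean(0))
# model projection check for yaw & origin
for yaw in (-7.0,-8.0):
    a=np.radians(yaw);R=np.array([[np.cos(a),-np.sin(a)],[np.sin(a),np.cos(a)]])
    for nm,w,p in (("hub",(481.8,-222.2),(0,-205)),("fix",(507.35,-8.56),(0,9)),):
        print(yaw,nm,np.array(w)-R@np.array(p))
for nm,px in (("mug",(222,135)),("pink",(231,232)),("glue",(275,131)),("spot",(265,180)),("calcTop",(268,228))): print(nm,onz("top",[px],0)[0].round(),C[px[1],px[0]].round())
```

```text
barL -8.904851 [ 491.0803   -121.899635]
barR -5.274683 [ 486.5302 -206.5235]
top 0
scene 9
((507.6007385253906, -78.49268341064453), (2.132824182510376, 30.24980926513672), 77.09230041503906) [511.72678889 -79.55199738 135.        ]
blk [  0   0  23  14 187] ((609.96533203125, 292.8080749511719), (47.91536331176758, 37.053489685058594), 56.44138717651367) [616.23929128 295.88497579 108.        ]
blk [ 10   5  40  35 648] ((547.0040893554688, 285.93695068359375), (105.34133911132812, 73.91666412353516), 32.428680419921875) [549.68336898 284.51768496 108.        ]
-7.0 hub [506.7832154  -18.72803891]
-7.0 fix [506.25317591 -17.49291536]
-8.0 hub [510.3304857  -19.19504591]
-8.0 fix [506.09744209 -17.47241262]
mug [699. 184.   0.] [694. 182.  22.]
pink [411. 151.   0.] [411. 149.  20.]
glue [713.  26.   0.] [689.  27. 100.]
spot [565.  54.   0.] [565.  54.  -1.]
calcTop [424.  43.   0.] [424.  43.  16.]
```

```bash
cat >> h.py <<'E'
def fr(o,yawdeg):
    a=np.radians(yawdeg); R=np.array([[np.cos(a),-np.sin(a),0],[np.sin(a),np.cos(a),0],[0,0,1]]); o=np.array([o[0],o[1],0.])
    return lambda p: o+np.atleast_2d(np.asarray(p,float))@R.T
PRESS=((506.8,-18.3),-7.1); BLK=((565.4,290.9),-7.5)
def boxtop(f,x0,x1,y0,y1,z): return f([(x0,y0,z),(x1,y0,z),(x1,y1,z),(x0,y1,z)])
def draw(n,img,polys,s,u0,v0,u1,v1,fn):
    im=cv2.resize(img[v0:v1,u0:u1],None,fx=s,fy=s,interpolation=2)
    for p in polys:
        q=(proj(n,p)-[u0,v0]+.5)*s; cv2.polylines(im,[np.round(q).astype(int)],True,(0,0,255),1)
    return im
E
python3 - <<'E'
from h import *
f=fr(*PRESS); b=fr(*BLK)
P=[boxtop(f,-30,30,0,18,135),boxtop(f,-30,30,-65,-55,135),boxtop(f,-85,85,-189,-105,136),boxtop(f,-65,65,-255,30,14)]
th=np.linspace(0,6.28,24); P.append(f(np.c_[16*np.cos(th),-205+16*np.sin(th),0*th+125]))
for k in range(4):
    a=np.radians(-3-90*k); P.append(f(np.c_[80*np.cos(a)+10*np.cos(th),-205+80*np.sin(a)+10*np.sin(th),0*th+112]))
B=[boxtop(b,-32,32,-20,20,108),boxtop(b,-42,42,-40,40,8),boxtop(b,35,40,-30,30,112),boxtop(b,-40,-35,-30,30,112)]
for n,w1,w2 in (("top",(265,155,415,255),(150,145,210,205)),("scene",(260,130,400,250),(140,225,220,305))):
    im=cv2.imread(f"pics/{n}0.png")
    cv2.imwrite(f"pics/ov_{n}.png",draw(n,im,P,5,*w1,""))
    cv2.imwrite(f"pics/ovb_{n}.png",draw(n,im,B,7 if n=="top" else 6,*w2,""))
a=cv2.imread("pics/ovb_top.png");c=cv2.imread("pics/ovb_scene.png");c=cv2.resize(c,(420,420));cv2.imwrite("pics/ovb.png",cv2.resize(np.hstack([a,c]),(800,400)))
E
```

```text
(no output)
```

View pics/ov_top.png

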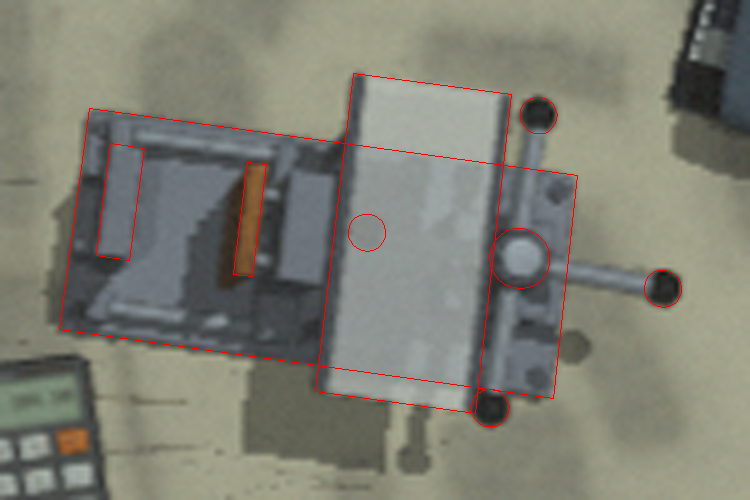

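View pics/ov_scene.png

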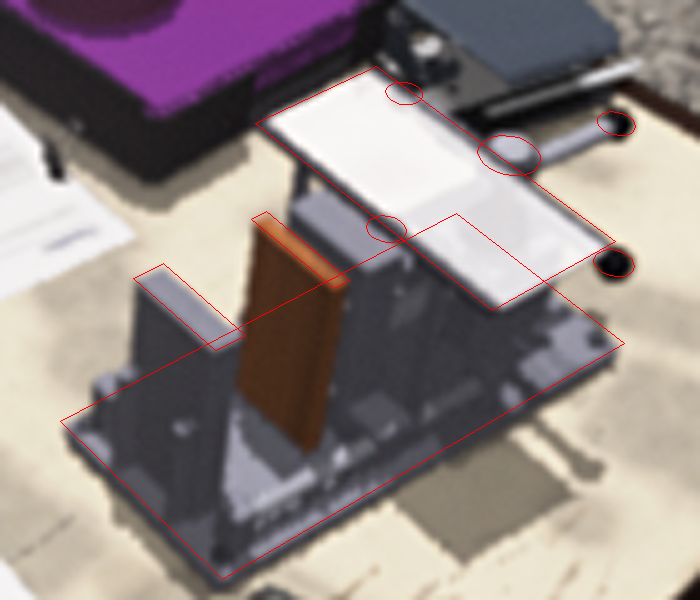

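View pics/ovb.png

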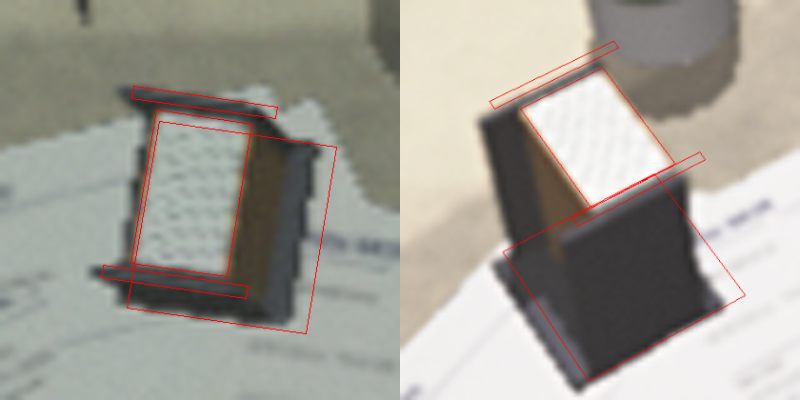

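```bash
cat >> h.py <<'E'
def go(x,y,z,yaw,show=True):
    s=read_state(); p=s["eef_pos"]; a=s["orientation"][2]
    X=np.array([np.cos(a),np.sin(a),0]);Y=np.array([np.sin(a),-np.cos(a),0]); d=np.array([x,y,z])-p
    w=-((np.radians(yaw)-a+np.pi)%(2*np.pi)-np.pi)
    print("t",round(s["t"],2),"p",p.round(1),"yaw",np.degrees(a).round(2),"F",s["contact_force"].round(1),"open",round(s["opening"],1),"q6",s["q"][5].round(2))
    print("turn z",round(w,3),"shift cm",(np.array([d@X,d@Y,-d[2]])/10).round(2),"rows",round(max(np.linalg.norm(d)/41.7,abs(np.degrees(w))/7.16),1))
E
python3 -c "
from h import *
go(565.4,290.9,285,-7.5)"
```

```text
t 0.1 p [ 221.8 -557.4  301.7] yaw 21.7 F [-0.2  0.2  0.4] open 87.7 q6 -0.06
turn z 0.51 shift cm [ 63.29 -66.11   1.67] rows 22.0
```

Emit:
{"op": "play_rows", "data": {"motion": [[[0, 0, 0.17], [21.1, -22.0, 0.5], 1], [[0, 0, 0.17], [21.1, -22.0, 0.5], 1], [[0, 0, 0.17], [21.1, -22.0, 0.5], 1], [[0, 0, 0.17], [21.1, -22.0, 0.5], 1], [[0, 0, 0.17], [21.1, -22.0, 0.5], 1], [[0, 0, 0.17], [21.1, -22.0, 0.5], 1], [[0, 0, 0.17], [21.1, -22.0, 0.5], 1], [[0, 0, 0.17], [21.1, -22.0, 0.5], 1]]}}

```text
t: 0.77
eef_pos: [337.7, -271.0, 297.7]
orientation: [-3.14, -0.001, 0.212]
contact_force: [-0.1, -0.9, -0.6]
opening: 87.5
```

```bash
python3 -c "
from h import *
go(565.4,290.9,285,-7.5)"
```

```text
t 0.77 p [ 337.7 -271.   297.7] yaw 12.17 F [-0.1 -0.9 -0.6] open 87.5 q6 0.6
turn z 0.343 shift cm [ 34.1  -50.13   1.27] rows 14.5
```

Emit:
{"op": "play_rows", "data": {"motion": [[[0, 0, 0.19], [18.5, -27.5, 0.7], 1], [[0, 0, 0.19], [18.5, -27.5, 0.7], 1], [[0, 0, 0.19], [18.5, -27.5, 0.7], 1], [[0, 0, 0.19], [18.5, -27.5, 0.7], 1], [[0, 0, 0.19], [18.5, -27.5, 0.7], 1], [[0, 0, 0.19], [18.5, -27.5, 0.7], 1], [[0, 0, 0.19], [18.5, -27.5, 0.7], 1], [[0, 0, 0.19], [18.5, -27.5, 0.7], 1]]}}

```text
t: 1.43
eef_pos: [458.9, 30.3, 290.5]
orientation: [3.141, 0.0, 0.019]
contact_force: [-0.5, -0.5, -0.4]
opening: 87.6
```

```bash
python3 -c "
from h import *
go(565.4,290.9,285,-7.5)"
```

```text
t 1.43 p [458.9  30.3 290.5] yaw 1.09 F [-0.5 -0.5 -0.4] open 87.6 q6 1.54
turn z 0.15 shift cm [ 11.14 -25.86   0.55] rows 6.8
```

Emit:
{"op": "play_rows", "data": {"motion": [[[0, 0, 0.1], [7, -16.5, 0.3], 1], [[0, 0, 0.15], [11.1, -25.9, 0.6], 1], [[0, 0, 0.15], [11.1, -25.9, 0.6], 1], [[0, 0, 0.15], [11.1, -25.9, 0.6], 1], [[0, 0, 0.15], [11.1, -25.9, 0.6], 1], [[0, 0, 0.15], [11.1, -25.9, 0.6], 1], [[0, 0, 0.15], [11.1, -25.9, 0.6], 1], [[0, 0, 0.15], [11.1, -25.9, 0.6], 1]]}}

```text
t: 2.1
eef_pos: [565.4, 294.2, 280.8]
orientation: [3.141, 0.005, -0.126]
contact_force: [-0.3, 0.1, -1.2]
opening: 87.2
```

```bash
python3 -c "
from h import *
go(565.4,290.9,131,-7.5)"
```

```text
t 2.1 p [565.4 294.2 280.8] yaw -7.24 F [-0.3  0.1 -1.2] open 87.2 q6 2.12
turn z 0.004 shift cm [ 0.05  0.32 14.98] rows 3.6
```

Emit:
{"op": "play_rows", "data": {"motion": [[[0, 0, 0.004], [0, 0.2, 3], 1], [[0, 0, 0.004], [0, 0.3, 6], 1], [[0, 0, 0.004], [0, 0.3, 8], 1], [[0, 0, 0.004], [0, 0.3, 8], 1]]}}

```text
t: 2.43
eef_pos: [562.7, 285.0, 198.0]
orientation: [3.136, 0.009, -0.135]
contact_force: [-0.8, 0.0, -1.4]
opening: 88.0
```

```bash
python3 -c "
from h import *
go(565.4,290.9,131,-7.5)"
```

```text
t 2.43 p [562.7 285.  198. ] yaw -7.76 F [-0.8  0.  -1.4] open 88.0 q6 2.12
turn z -0.005 shift cm [ 0.19 -0.62  6.7 ] rows 1.6
```

Emit:
{"op": "play_rows", "data": {"motion": [[[0, 0, 0], [0, 0, 0], 1], [[0, 0, 0], [0, 0, 0], 1], [[0, 0, 0], [0, 0, 0], 1]]}}

```text
t: 2.68
eef_pos: [565.2, 286.2, 207.5]
orientation: [-3.14, -0.003, -0.135]
contact_force: [-0.4, 0.3, -0.3]
opening: 87.7
```

```bash
python3 -c "
from h import *
go(565.4,290.9,131,-7.5)"
```

```text
t 2.68 p [565.2 286.2 207.5] yaw -7.76 F [-0.4  0.3 -0.3] open 87.7 q6 2.12
turn z -0.005 shift cm [-0.05 -0.47  7.65] rows 1.8
```

Emit:
{"op": "play_rows", "data": {"motion": [[[0, 0, 0], [0, -0.4, 2], 1], [[0, 0, 0], [0, -0.47, 4], 1], [[0, 0, 0], [0, -0.47, 6], 1], [[0, 0, 0], [0, -0.47, 7], 1], [[0, 0, 0], [0, -0.47, 7.6], 1], [[0, 0, 0], [0, -0.47, 7.6], 1], [[0, 0, 0], [0, -0.47, 7.6], 1]]}}

```text
t: 3.27
eef_pos: [565.7, 290.9, 130.1]
orientation: [-3.141, -0.001, -0.135]
contact_force: [0.2, 0.3, 0.0]
opening: 87.7
```

```bash
python3 -c "
from h import *
go(565.4,290.9,131,-7.5)
p,d=get_image('top'); crop(p,130,125,230,225,6,'pics/grip1.png')
"
```

```text
t 3.27 p [565.7 290.9 130.1] yaw -7.75 F [0.2 0.3 0. ] open 87.7 q6 2.13
turn z -0.004 shift cm [-0.03  0.01 -0.09] rows 0.0
```

View pics/grip1.png

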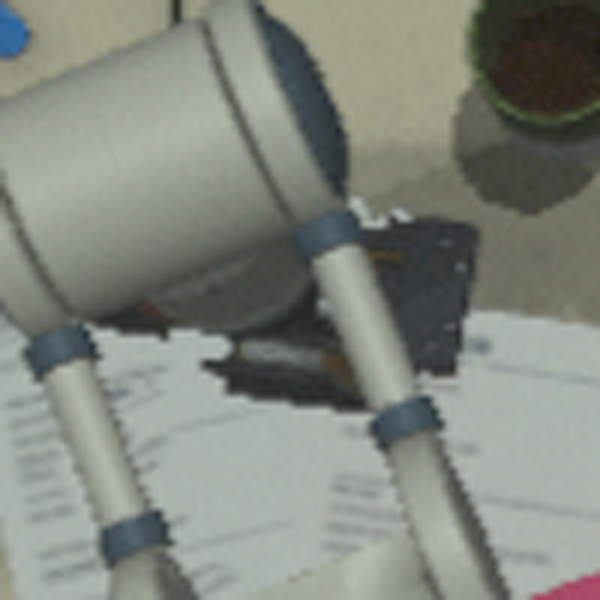

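The picture shows the gripper centred over the block at about (290, 340), with no contact force. Closing.

Emit:
{"op": "play_rows", "data": {"motion": [[[0, 0, 0], [0, 0, 0], 0], [[0, 0, 0], [0, 0, 0], 0], [[0, 0, 0], [0, 0, 0], 0], [[0, 0, 0], [0, 0, 0], 0], [[0, 0, 0], [0, 0, 0], 0], [[0, 0, 0], [0, 0, 0], 0], [[0, 0, 0], [0, 0, 0], 0], [[0, 0, 0], [0, 0, 0], 0]]}}

```text
t: 3.98
eef_pos: [565.2, 290.8, 128.7]
orientation: [3.142, 0.0, -0.135]
contact_force: [0.2, -0.1, -0.2]
opening: 39.4
```

Emit:
{"op": "play_rows", "data": {"motion": [[[0, 0, 0], [0, 0, -0.5], 0], [[0, 0, 0], [0, 0, -1.5], 0], [[0, 0, 0], [0, 0, -3.5], 0], [[0, 0, 0], [0, 0, -6], 0], [[0, 0, 0], [0, 0, -8.5], 0], [[0, 0, 0], [0, 0, -11], 0], [[0, 0, 0], [0, 0, -12.5], 0], [[0, 0, 0], [0, 0, -12.5], 0]]}}

```text
t: 4.65
eef_pos: [566.1, 291.2, 260.0]
orientation: [-3.137, -0.007, -0.135]
contact_force: [1.3, 0.9, -0.7]
opening: 39.9
```

```bash
python3 -c "
from h import *
go(545,110,245,-7.5)
"
```

```text
t 4.65 p [566.1 291.2 260. ] yaw -7.75 F [ 1.3  0.9 -0.7] open 39.9 q6 2.13
turn z -0.004 shift cm [ 0.35 18.24  1.5 ] rows 4.4
```

Emit:
{"op": "play_rows", "data": {"motion": [[[0, 0, 0], [0, 1, 0.2], 0], [[0, 0, 0], [0.1, 3, 0.5], 0], [[0, 0, 0], [0.1, 6, 0.8], 0], [[0, 0, 0], [0.2, 9.2, 1], 0], [[0, 0, 0], [0.3, 12.4, 1.5], 0], [[0, 0, 0], [0.35, 15.4, 2.5], 0], [[0, 0, 0], [0.35, 17.4, 4], 0], [[0, 0, 0], [0.35, 18.2, 6], 0]]}}

```text
t: 5.32
eef_pos: [543.4, 106.5, 192.5]
orientation: [3.14, 0.0, -0.138]
contact_force: [0.2, 0.1, -1.3]
opening: 39.7
```

Emit:
{"op": "play_rows", "data": {"motion": [[[0, 0, 0], [0, 0, 2], 0], [[0, 0, 0], [0, 0, 3.5], 0], [[0, 0, 0], [0, 0, 4.5], 0], [[0, 0, 0], [0, 0, 5], 0], [[0, 0, 0], [0, 0, 5], 0], [[0, 0, 0], [0, 0, 5], 0]]}}

```text
t: 5.82
eef_pos: [544.0, 110.0, 143.7]
orientation: [3.141, 0.0, -0.135]
contact_force: [0.3, 0.4, -0.8]
opening: 39.8
```

```bash
python3 -c "
from h import *
go(545,110,122.5,-7.5)
"
```

```text
t 5.82 p [544.  110.  143.7] yaw -7.74 F [ 0.3  0.4 -0.8] open 39.8 q6 1.84
turn z -0.004 shift cm [ 0.09 -0.02  2.12] rows 0.5
```

Emit:
{"op": "play_rows", "data": {"motion": [[[0, 0, 0], [0, 0, 0.7], 0], [[0, 0, 0], [0, 0, 1.4], 0], [[0, 0, 0], [0, 0, 1.8], 0], [[0, 0, 0], [0, 0, 2.0], 0], [[0, 0, 0], [0, 0, 2.1], 0], [[0, 0, 0], [0, 0, 2.1], 0]]}}

```text
t: 6.32
eef_pos: [544.0, 110.0, 122.4]
orientation: [3.141, 0.001, -0.135]
contact_force: [0.1, -0.1, -1.9]
opening: 39.8
```

Emit:
{"op": "play_rows", "data": {"motion": [[[0, 0, 0], [0, 0, 0.1], 0], [[0, 0, 0], [0, 0, 0.2], 0], [[0, 0, 0], [0, 0, 0.2], 0], [[0, 0, 0], [0, 0, 0.2], 0]]}}

```text
t: 6.65
eef_pos: [544.2, 110.0, 120.8]
orientation: [-3.141, -0.0, -0.135]
contact_force: [-0.3, -0.3, -2.1]
opening: 40.0
```

Emit:
{"op": "play_rows", "data": {"motion": [[[0, 0, 0], [0, 0, 0.1], 0], [[0, 0, 0], [0, 0, 0.1], 0], [[0, 0, 0], [0, 0, 0.1], 0]]}}

```text
t: 6.9
eef_pos: [544.3, 110.0, 120.7]
orientation: [-3.141, -0.001, -0.135]
contact_force: [-1.4, -0.6, 4.2]
opening: 40.0
```

Contact with the desk (+4 N). Release and look.

Emit:
{"op": "play_rows", "data": {"motion": [[[0, 0, 0], [0, 0, -0.05], 0.2], [[0, 0, 0], [0, 0, -0.05], 0.55], [[0, 0, 0], [0, 0, -0.05], 1], [[0, 0, 0], [0, 0, -0.05], 1], [[0, 0, 0], [0, 0, -0.05], 1]]}}

```text
t: 7.32
eef_pos: [544.1, 110.0, 119.9]
orientation: [3.142, 0.0, -0.135]
contact_force: [0.2, -0.7, -1.1]
opening: 63.1
```

Emit:
{"op": "play_rows", "data": {"motion": [[[0, 0, 0], [0, 0, -1], 1], [[0, 0, 0], [0, 0, -4], 1], [[0, 0, -0.05], [0, 0, -8], 1], [[0, 0, -0.17], [0, 0, -10.5], 1], [[0, 0, -0.29], [0, 0, -11], 1], [[0, 0, -0.41], [0, 0, -11], 1], [[0, 0, -0.53], [0, 0, -11], 1], [[0, 0, -0.65], [0, 0, -11], 1]]}}

```text
t: 7.98
eef_pos: [544.3, 110.0, 231.5]
orientation: [3.141, -0.001, 0.521]
contact_force: [0.2, -0.1, 0.4]
opening: 87.9
```

```bash
python3 -c "
from h import *
go(544,110,240,82.9)
p,d=get_image('top'); cv2.imwrite('pics/top2.png',p)
p2,d2=get_image('scene'); cv2.imwrite('pics/sc2.png',p2); np.save('top2.npy',d);np.save('sc2.npy',d2)
a=cv2.resize(p[130:230,190:290],(390,390),interpolation=2);b=cv2.resize(p2[140:260,190:310],(390,390),interpolation=2);cv2.imwrite('pics/c2.png',np.hstack([a,b]))
"
```

```text
t 7.98 p [544.3 110.  231.5] yaw 29.84 F [ 0.2 -0.1  0.4] open 87.9 q6 1.19
turn z -0.926 shift cm [-0.02 -0.01 -0.85] rows 7.4
```

View pics/c2.png

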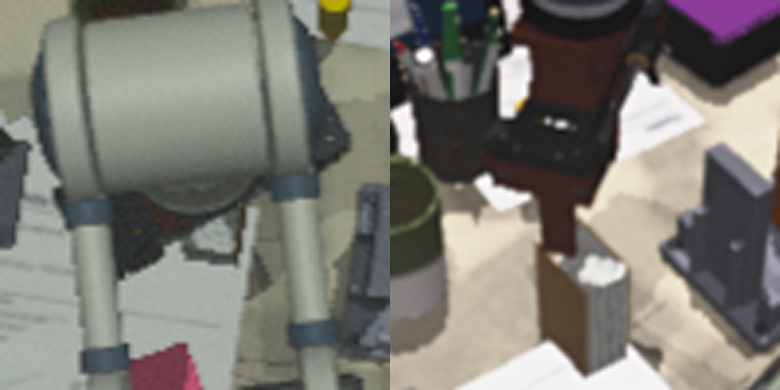

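Block stands upright at (590, 300) of the view, undisturbed. Finish the quarter turn and descend.

Emit:
{"op": "play_rows", "data": {"motion": [[[0, 0, -0.12], [0, 0, 0], 1], [[0, 0, -0.24], [0, 0, 0], 1], [[0, 0, -0.36], [0, 0, 0], 1], [[0, 0, -0.48], [0, 0, 0], 1], [[0, 0, -0.6], [0, 0, 0], 1], [[0, 0, -0.72], [0, 0, 0], 1], [[0, 0, -0.84], [0, 0, 0], 1], [[0, 0, -0.914], [0, 0, 0.5], 1]]}}

```text
t: 8.75
eef_pos: [544.4, 110.1, 226.7]
orientation: [3.14, -0.001, 1.43]
contact_force: [0.6, -0.5, -0.1]
opening: 87.9
```

Emit:
{"op": "play_rows", "data": {"motion": [[[0, 0, 0], [0, 0, 1], 1], [[0, 0, 0], [0, 0, 1.5], 1], [[0, 0, 0], [0, 0, 1.5], 1], [[0, 0, 0], [0, 0, 1.5], 1]]}}

```text
t: 9.08
eef_pos: [543.8, 109.9, 209.5]
orientation: [-3.14, 0.0, 1.426]
contact_force: [0.2, -0.2, 0.9]
opening: 87.9
```

```bash
python3 -c "
from h import *
go(544.1,110,133,82.25)
"
```

```text
t 9.08 p [543.8 109.9 209.5] yaw 81.71 F [ 0.2 -0.2  0.9] open 87.9 q6 0.28
turn z -0.009 shift cm [0.01 0.03 7.65] rows 1.8
```

Emit:
{"op": "play_rows", "data": {"motion": [[[0, 0, -0.009], [0, 0, 2], 1], [[0, 0, -0.009], [0, 0, 4], 1], [[0, 0, -0.009], [0, 0, 6], 1], [[0, 0, -0.009], [0, 0, 7.2], 1], [[0, 0, -0.009], [0, 0, 7.6], 1], [[0, 0, -0.009], [0, 0, 7.6], 1], [[0, 0, -0.009], [0, 0, 7.6], 0.8], [[0, 0, -0.009], [0, 0, 7.6], 0.8]]}}

```text
t: 9.75
eef_pos: [544.8, 110.1, 135.9]
orientation: [3.139, -0.001, 1.437]
contact_force: [-0.0, 0.3, -0.1]
opening: 77.9
```

Emit:
{"op": "play_rows", "data": {"motion": [[[0, 0, 0], [0, 0, 0], 0], [[0, 0, 0], [0, 0, 0], 0], [[0, 0, 0], [0, 0, 0], 0], [[0, 0, 0], [0, 0, 0], 0], [[0, 0, 0], [0, 0, 0], 0], [[0, 0, 0], [0, 0, 0], 0]]}}

```text
t: 10.25
eef_pos: [544.5, 110.1, 135.4]
orientation: [3.14, -0.001, 1.438]
contact_force: [0.1, 0.5, 5.8]
opening: 64.1
```

Emit:
{"op": "play_rows", "data": {"motion": [[[0, 0, 0], [0, 0, -0.5], 0], [[0, 0, 0], [0, 0, -1.5], 0], [[0, 0, 0], [0, 0, -3.5], 0], [[0, 0, 0], [0, 0, -6.5], 0], [[0, 0, 0], [0, 0, -10], 0], [[0, 0, 0], [0, 0, -13.5], 0], [[0, 0, 0], [0, 0, -16], 0], [[0, 0, 0], [0, 0, -17], 0]]}}

```text
t: 10.92
eef_pos: [544.6, 110.1, 309.7]
orientation: [3.135, -0.002, 1.438]
contact_force: [1.0, 0.1, -1.2]
opening: 64.0
```

```bash
python3 -c "
from h import *
go(503.3,-46,300,82.9)
"
```

```text
t 10.92 p [544.6 110.1 309.7] yaw 82.38 F [ 1.   0.1 -1.2] open 64.0 q6 0.27
turn z -0.009 shift cm [-16.02  -2.03   0.97] rows 3.9
```

Emit:
{"op": "play_rows", "data": {"motion": [[[0, 0, 0], [-1, -0.1, 0], 0], [[0, 0, 0], [-3, -0.4, 0], 0], [[0, 0, 0], [-6, -0.8, 0], 0], [[0, 0, 0], [-9, -1.2, 0], 0], [[0, 0, -0.009], [-12, -1.5, 0], 0], [[0, 0, -0.009], [-14.5, -1.8, 0], 0], [[0, 0, -0.009], [-15.7, -2, 0], 0], [[0, 0, -0.009], [-16, -2.03, 0], 0]]}}

```text
t: 11.58
eef_pos: [501.8, -47.9, 302.1]
orientation: [-3.138, 0.0, 1.444]
contact_force: [0.4, 1.1, -2.3]
opening: 64.0
```

Emit:
{"op": "play_rows", "data": {"motion": [[[0, 0, 0], [0, 0, 0], 0], [[0, 0, 0], [0, 0, 0], 0], [[0, 0, 0], [0, 0, 0], 0]]}}

```text
t: 11.83
eef_pos: [503.0, -44.9, 303.7]
orientation: [-3.141, -0.001, 1.448]
contact_force: [0.4, 0.3, -0.5]
opening: 64.0
```

```bash
python3 -c "
from h import *
go(503.3,-46,290,82.9)
p,d=get_image('top'); p2,d2=get_image('scene')
a=cv2.resize(p[140:240,260:360],(390,390),interpolation=2);b=cv2.resize(p2[100:230,250:380],(390,390),interpolation=2);cv2.imwrite('pics/c3.png',np.hstack([a,b]))
"
```

```text
t 11.83 p [503.  -44.9 303.7] yaw 82.97 F [ 0.4  0.3 -0.5] open 64.0 q6 -0.03
turn z 0.001 shift cm [-0.11  0.04  1.37] rows 0.3
```

View pics/c3.png

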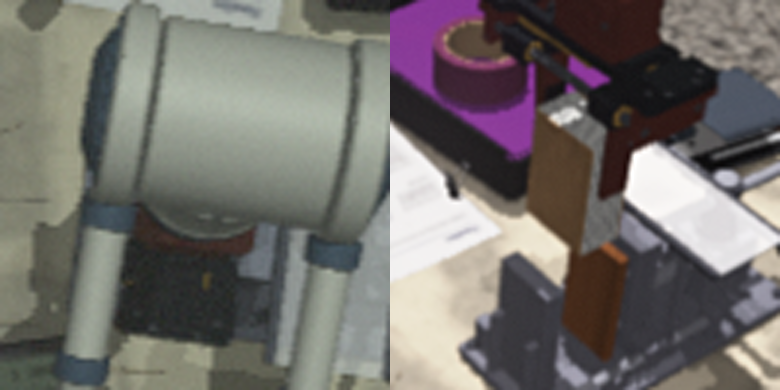

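Block upright in the grip at (575, 175), above the gap between the grey and the orange jaw. Lowering.

Emit:
{"op": "play_rows", "data": {"motion": [[[0, 0, 0], [-0.1, 0, 0.5], 0], [[0, 0, 0], [-0.1, 0, 1.5], 0], [[0, 0, 0], [-0.1, 0, 2.5], 0], [[0, 0, 0], [-0.1, 0, 2.8], 0], [[0, 0, 0], [-0.1, 0, 2.8], 0]]}}

```text
t: 12.35
eef_pos: [502.1, -46.7, 274.0]
orientation: [-3.138, -0.0, 1.447]
contact_force: [0.1, -0.5, -1.2]
opening: 63.7
```

Emit:
{"op": "play_rows", "data": {"motion": [[[0, 0, 0], [0, 0, 1.5], 0], [[0, 0, 0], [0, 0, 3], 0], [[0, 0, 0], [0, 0, 4.5], 0], [[0, 0, 0], [0, 0, 6], 0], [[0, 0, 0], [0, 0, 7.5], 0], [[0, 0, 0], [0, 0, 9], 0], [[0, 0, 0], [0, 0, 10], 0], [[0, 0, 0], [0, 0, 10.3], 0]]}}

```text
t: 13.02
eef_pos: [502.0, -46.8, 171.2]
orientation: [-3.139, -0.0, 1.447]
contact_force: [0.3, -0.4, -1.5]
opening: 64.3
```

Emit:
{"op": "play_rows", "data": {"motion": [[[0, 0, 0], [0, 0, 0.5], 0], [[0, 0, 0], [0, 0, 1], 0], [[0, 0, 0], [0, 0, 1.3], 0], [[0, 0, 0], [0, 0, 1.3], 0], [[0, 0, 0], [0, 0, 1.3], 0]]}}

```text
t: 13.43
eef_pos: [502.8, -46.9, 160.6]
orientation: [3.141, 0.0, 1.447]
contact_force: [1.3, 0.2, -1.6]
opening: 64.1
```

```bash
python3 -c "
from h import *
go(503.3,-46,149.4,82.9)
"
```

```text
t 13.43 p [502.8 -46.9 160.6] yaw 82.9 F [ 1.3  0.2 -1.6] open 64.1 q6 -0.04
turn z -0.0 shift cm [0.1  0.04 1.12] rows 0.3
```

Emit:
{"op": "play_rows", "data": {"motion": [[[0, 0, 0], [0.1, 0.04, 0.3], 0], [[0, 0, 0], [0.1, 0.04, 0.6], 0], [[0, 0, 0], [0.1, 0.04, 0.8], 0], [[0, 0, 0], [0.1, 0.04, 0.9], 0], [[0, 0, 0], [0.1, 0.04, 0.9], 0], [[0, 0, 0], [0.1, 0.04, 0.9], 0]]}}

```text
t: 13.93
eef_pos: [503.1, -46.0, 151.1]
orientation: [-3.141, -0.0, 1.447]
contact_force: [-0.1, 0.4, -1.4]
opening: 63.9
```

Emit:
{"op": "play_rows", "data": {"motion": [[[0, 0, 0], [0, 0, 0.1], 0], [[0, 0, 0], [0, 0, 0.15], 0], [[0, 0, 0], [0, 0, 0.15], 0]]}}

```text
t: 14.18
eef_pos: [503.2, -46.0, 149.6]
orientation: [-3.141, -0.0, 1.447]
contact_force: [-0.0, -0.1, -1.6]
opening: 63.6
```

Emit:
{"op": "play_rows", "data": {"motion": [[[0, 0, 0], [0, 0, 0.1], 0], [[0, 0, 0], [0, 0, 0.1], 0], [[0, 0, 0], [0, 0, 0.1], 0]]}}

```text
t: 14.43
eef_pos: [503.4, -46.0, 149.4]
orientation: [3.141, 0.0, 1.447]
contact_force: [-1.6, -0.7, 1.2]
opening: 63.3
```

Emit:
{"op": "play_rows", "data": {"motion": [[[0, 0, 0], [0, 0, 0], 0.78], [[0, 0, 0], [0, 0, 0], 0.85], [[0, 0, 0], [0, 0, 0], 0.92], [[0, 0, 0], [0, 0, 0], 1], [[0, 0, 0], [0, 0, 0], 1]]}}

```text
t: 14.85
eef_pos: [503.1, -45.9, 148.6]
orientation: [-3.141, 0.0, 1.447]
contact_force: [0.1, 0.2, -0.3]
opening: 87.4
```

Emit:
{"op": "play_rows", "data": {"motion": [[[0, 0, 0], [0, 0, -0.5], 1], [[0, 0, 0], [0, 0, -1.5], 1], [[0, 0, 0], [0, 0, -3.5], 1], [[0, 0, 0], [0, 0, -6.5], 1], [[0, 0, 0], [0, 0, -10], 1], [[0, 0, 0], [-4, 0, -11], 1], [[0, 0, 0], [-8, 0, -11], 1], [[0, 0, 0], [-12, 0, -11], 0.5]]}}

```text
t: 15.52
eef_pos: [488.6, -166.0, 261.9]
orientation: [3.137, 0.001, 1.449]
contact_force: [1.0, -0.3, 0.4]
opening: 84.2
```

```bash
python3 -c "
from h import *
go(481.5,-221.6,260,160)
p,d=get_image('top'); p2,d2=get_image('scene')
cv2.imwrite('pics/top4.png',p);cv2.imwrite('pics/sc4.png',p2)
a=cv2.resize(p[140:240,260:360],(390,390),interpolation=2);b=cv2.resize(p2[120:250,250:380],(390,390),interpolation=2);cv2.imwrite('pics/c4.png',np.hstack([a,b]))
"
```

```text
t 15.52 p [ 488.6 -166.   261.9] yaw 83.03 F [ 1.  -0.3  0.4] open 84.2 q6 -0.27
turn z -1.343 shift cm [-5.61 -0.03  0.19] rows 10.7
```

View pics/c4.png

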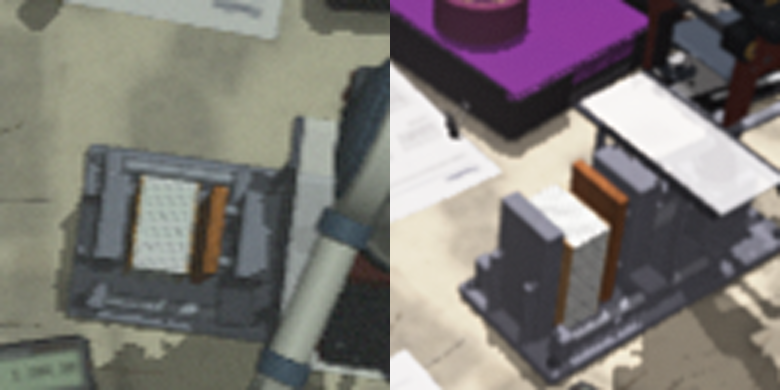

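Block stands upright and central: its white top at (165, 225) lies between the grey jaw and the orange face. Now to the capstan.

```bash
cat >> h.py <<'E'
HUB=np.array([481.5,-221.6])
def pos(th,off,r=48,z=175):
    a=np.radians(-7.1-th); R=np.array([np.cos(a),np.sin(a)]); p=np.array([np.sin(a),-np.cos(a)])
    P=HUB+r*R-off*p; yaw=((-97.1-th)+180)%360-180
    go(P[0],P[1],z,yaw); return P
def where(r=48):
    s=read_state(); p=s["eef_pos"]; yaw=np.degrees(s["orientation"][2]); d=p[:2]-HUB
    a=np.radians(yaw); X=np.array([np.cos(a),np.sin(a)]);Y=np.array([np.sin(a),-np.cos(a)])
    # spoke edge at off 16 => spoke angle
    rad=np.linalg.norm(d); ang=np.degrees(np.arctan2(d[1],d[0]))
    print("t",round(s["t"],2),"yaw th",round((-97.1-yaw)%360,1),"hub in tool",(-(d@X)).round(1),(-(d@Y)).round(1),"F tool",(s["contact_force"][:2]@X).round(1),(s["contact_force"][:2]@Y).round(1),"z",p[2].round(1),"spoke th if off16:",round((-7.1-(ang)-np.degrees(np.arcsin(16/rad)))%360,1) , "Mz",s["torque"][2].round(2))
E
python3 -c "
from h import *
pos(92.9,25,z=260)
import numpy as np
for off in (16,25):
  for al in np.radians(np.arange(6,55,6)): print(off,al.round(3),((off-off*np.cos(al)+48*np.sin(al))/10).round(2),((48-off*np.sin(al)-48*np.cos(al))/10).round(2))
"
```

```text
t 15.62 p [ 487.5 -169.6  260. ] yaw 82.55 F [ 0.6  0.8 -0.2] open 76.8 q6 -0.27
turn z -1.526 shift cm [-10.14   2.37  -0.  ] rows 12.2
16 0.105 0.51 -0.14
16 0.209 1.03 -0.23
16 0.314 1.56 -0.26
16 0.419 2.09 -0.24
16 0.524 2.61 -0.16
16 0.628 3.13 -0.02
16 0.733 3.62 0.16
16 0.838 4.1 0.4
16 0.942 4.54 0.68
25 0.105 0.52 -0.24
25 0.209 1.05 -0.41
25 0.314 1.61 -0.54
25 0.419 2.17 -0.6
25 0.524 2.73 -0.61
25 0.628 3.3 -0.55
25 0.733 3.85 -0.44
25 0.838 4.39 -0.27
25 0.942 4.91 -0.04
```

Emit:
{"op": "play_rows", "data": {"motion": [[[0, 0, -0.12], [-2, 0.4, 0], 0], [[0, 0, -0.24], [-4, 0.9, 0], 0], [[0, 0, -0.36], [-6, 1.4, 0], 0], [[0, 0, -0.48], [-8, 1.9, 0], 0], [[0, 0, -0.6], [-10.1, 2.4, 0], 0], [[0, 0, -0.72], [-10.1, 2.4, 0], 0], [[0, 0, -0.84], [-10.1, 2.4, 0], 0], [[0, 0, -0.96], [-10.1, 2.4, 0], 0]]}}

```text
t: 16.28
eef_pos: [499.9, -268.1, 259.4]
orientation: [3.141, 0.0, 2.412]
contact_force: [-0.4, -0.1, -0.9]
opening: 23.0
```

Emit:
{"op": "play_rows", "data": {"motion": [[[0, 0, -0.12], [0, 0, 0], 0], [[0, 0, -0.24], [0, 0, 0], 0], [[0, 0, -0.36], [0, 0, 0], 0], [[0, 0, -0.48], [0, 0, 0], 0], [[0, 0, -0.566], [0, 0, 0], 0], [[0, 0, -0.566], [0, 0, 0], 0], [[0, 0, -0.566], [0, 0, 0], 0], [[0, 0, -0.566], [0, 0, 0], 0]]}}

```text
t: 16.95
eef_pos: [499.8, -267.9, 259.1]
orientation: [-3.142, 0.0, 2.971]
contact_force: [-0.1, -0.9, -0.1]
opening: 0.4
```

```bash
python3 -c "
from h import *
pos(92.9,25,z=175); where()
"
```

```text
t 16.95 p [ 499.8 -267.9  259.1] yaw 170.2 F [-0.1 -0.9 -0.1] open 0.4 q6 -1.95
turn z 0.003 shift cm [ 0.11 -0.56  8.41] rows 2.0
t 16.95 yaw th 92.7 hub in tool 25.9 42.5 F tool -0.1 -0.9 z 259.1 spoke th if off16: 42.5 Mz -0.0
```

```bash
sed -i 's/-7.1-(ang)-np/-7.1-(ang)+np/' h.py
```

Emit:
{"op": "play_rows", "data": {"motion": [[[0, 0, 0], [0, -0.5, 1.5], 0], [[0, 0, 0], [0.1, -0.5, 3.5], 0], [[0, 0, 0], [0.1, -0.5, 5.5], 0], [[0, 0, 0], [0.1, -0.5, 7.2], 0], [[0, 0, 0], [0.1, -0.5, 8.2], 0], [[0, 0, 0], [0.1, -0.5, 8.4], 0], [[0, 0, 0], [0.1, -0.5, 8.4], 0], [[0, 0, 0], [0.1, -0.5, 8.4], 0]]}}

```text
t: 17.62
eef_pos: [498.2, -273.2, 176.0]
orientation: [-3.141, 0.001, 2.972]
contact_force: [-0.3, 0.7, -0.3]
opening: 0.5
```

```bash
python3 -c "
from h import *
where()
p2,d2=get_image('scene');p,d=get_image('top')
a=cv2.resize(p[160:260,330:430],(390,390),interpolation=2);b=cv2.resize(p2[90:220,300:430],(390,390),interpolation=2);cv2.imwrite('pics/c5.png',np.hstack([a,b]))
"
```

```text
t 17.62 yaw th 92.6 hub in tool 25.2 48.0 F tool 0.4 0.6 z 176.0 spoke th if off16: 82.1 Mz -0.0
```

View pics/c5.png

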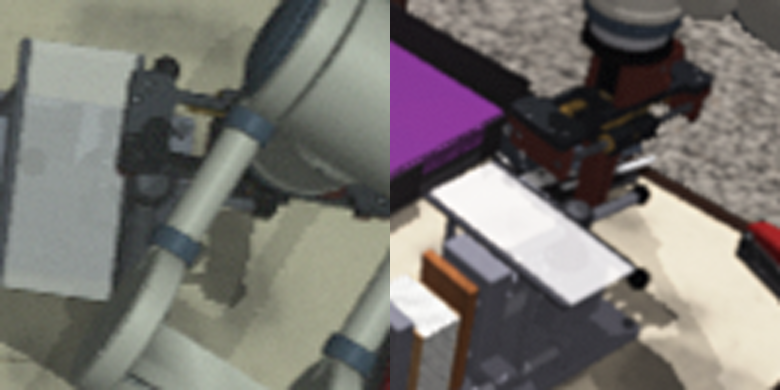

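Emit:
{"op": "play_rows", "data": {"motion": [[[0, 0, 0], [0.5, 0, 0], 0], [[0, 0, 0], [0.9, 0, 0], 0], [[0, 0, 0.105], [1.41, -0.14, 0], 0], [[0, 0, 0.209], [1.93, -0.23, 0], 0], [[0, 0, 0.314], [2.46, -0.26, 0], 0], [[0, 0, 0.419], [2.99, -0.24, 0], 0], [[0, 0, 0.524], [3.51, -0.16, 0], 0], [[0, 0, 0.628], [4.03, -0.02, 0], 0]]}}

```text
t: 18.38
eef_pos: [458.2, -267.4, 175.7]
orientation: [-3.141, 0.004, 2.339]
contact_force: [3.3, -4.6, -1.1]
opening: 0.4
```

```bash
python3 -c "
from h import *
where()
"
```

```text
t 18.38 yaw th 128.9 hub in tool 16.7 48.6 F tool -5.6 -0.8 z 175.7 spoke th if off16: 128.0 Mz 0.02
```

Emit:
{"op": "play_rows", "data": {"motion": [[[0, 0, 0.105], [0.51, -0.14, 0], 0], [[0, 0, 0.209], [1.03, -0.23, 0], 0], [[0, 0, 0.314], [1.56, -0.26, 0], 0], [[0, 0, 0.419], [2.09, -0.24, 0], 0], [[0, 0, 0.524], [2.61, -0.16, 0], 0], [[0, 0, 0.628], [3.13, -0.02, 0], 0], [[0, 0, 0.733], [3.62, 0.16, 0], 0], [[0, 0, 0.838], [4.1, 0.4, 0], 0]]}}

```text
t: 19.05
eef_pos: [431.4, -235.6, 175.6]
orientation: [3.141, 0.004, 1.5]
contact_force: [-2.2, -5.1, 2.2]
opening: 0.1
```

Emit:
{"op": "play_rows", "data": {"motion": [[[0, 0, 0.105], [0.51, -0.14, 0], 0], [[0, 0, 0.175], [0.86, -0.2, 0], 0], [[0, 0, 0.175], [0.86, -0.2, 0], 0], [[0, 0, 0.175], [0.86, -0.2, 0], 0]]}}

```text
t: 19.38
eef_pos: [430.2, -226.2, 175.4]
orientation: [3.141, 0.002, 1.333]
contact_force: [-3.2, -3.8, 2.5]
opening: 0.4
```

```bash
python3 -c "
from h import *
where()
"
```

```text
t 19.38 yaw th 186.5 hub in tool 16.6 48.7 F tool -4.5 -2.2 z 175.4 spoke th if off16: 185.8 Mz 0.02
```

Emit:
{"op": "play_rows", "data": {"motion": [[[0, 0, 0], [-0.8, 0, 0], 0], [[0, 0, 0], [-0.8, 0, -1], 0], [[0, 0, 0], [-0.8, 0, -4], 0], [[0, 0, 0], [-0.8, 0, -7], 0], [[0, 0, 0], [-0.8, 0, -7.5], 0], [[0, 0, 0], [-0.8, 0, -7.5], 0]]}}

```text
t: 19.88
eef_pos: [429.9, -233.8, 253.3]
orientation: [3.136, 0.001, 1.333]
contact_force: [0.3, 0.2, -0.0]
opening: 0.5
```

```bash
python3 -c "
from h import *
p2,d2=get_image('scene');p,d=get_image('top')
a=cv2.resize(p[160:260,330:430],(390,390),interpolation=2);b=cv2.resize(p2[90:220,280:410],(390,390),interpolation=2);cv2.imwrite('pics/c6.png',np.hstack([a,b]))
pos(95.8,25,z=245);
"
```

```text
t 19.98 p [ 429.  -233.3  249.4] yaw 76.34 F [ 0.3 -0.7  0. ] open 1.0 q6 -0.33
turn z -1.584 shift cm [-2.39  7.39  0.44] rows 12.7
```

View pics/c6.png

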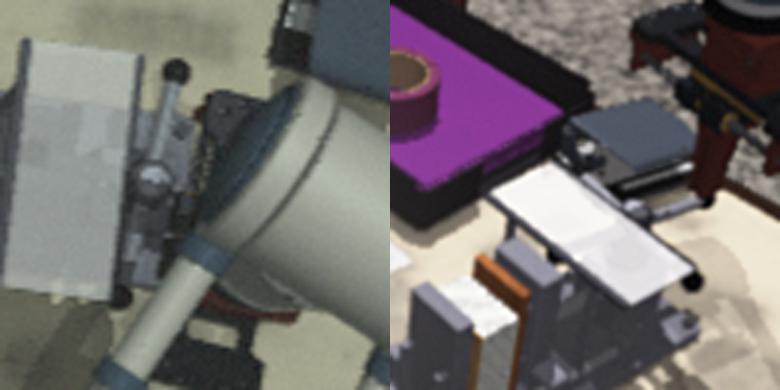

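The jaw face has closed in on the block and the next spoke's ball is at (176, 70); go back and take the next spoke.

Emit:
{"op": "play_rows", "data": {"motion": [[[0, 0, -0.12], [-0.4, 1.2, 0], 0], [[0, 0, -0.24], [-0.8, 2.4, 0], 0], [[0, 0, -0.36], [-1.2, 3.6, 0], 0], [[0, 0, -0.48], [-1.6, 4.8, 0], 0], [[0, 0, -0.6], [-2, 6, 0], 0], [[0, 0, -0.72], [-2.4, 7.4, 0], 0], [[0, 0, -0.84], [-2.4, 7.4, 0], 0], [[0, 0, -0.96], [-2.4, 7.4, 0], 0]]}}

```text
t: 20.65
eef_pos: [495.2, -274.1, 246.8]
orientation: [-3.141, -0.004, 2.298]
contact_force: [0.2, 1.3, -0.1]
opening: 0.5
```

Emit:
{"op": "play_rows", "data": {"motion": [[[0, 0, -0.12], [0, 0, 0], 0], [[0, 0, -0.24], [0, 0, 0], 0], [[0, 0, -0.36], [0, 0, 0], 0], [[0, 0, -0.48], [0, 0, 0], 0], [[0, 0, -0.6], [0, 0, 0], 0], [[0, 0, -0.62], [0, 0, 0], 0], [[0, 0, -0.62], [0, 0, 0], 0], [[0, 0, -0.62], [0, 0, 0], 0]]}}

```text
t: 21.32
eef_pos: [495.0, -274.0, 248.6]
orientation: [3.141, -0.002, 2.909]
contact_force: [-0.8, -0.4, 0.0]
opening: 0.8
```

```bash
python3 -c "
from h import *
pos(95.8,25,z=175);where()
"
```

```text
t 21.32 p [ 495.  -274.   248.6] yaw 166.66 F [-0.8 -0.4  0. ] open 0.8 q6 -1.9
turn z -0.008 shift cm [-0.02  0.01  7.36] rows 1.8
t 21.32 yaw th 96.2 hub in tool 25.2 47.9 F tool 0.7 -0.5 z 248.6 spoke th if off16: 85.7 Mz 0.03
```

Emit:
{"op": "play_rows", "data": {"motion": [[[0, 0, 0], [0, 0, 1.5], 0], [[0, 0, 0], [0, 0, 3.5], 0], [[0, 0, 0], [0, 0, 5.5], 0], [[0, 0, 0], [0, 0, 7], 0], [[0, 0, 0], [0, 0, 7.35], 0], [[0, 0, 0], [0, 0, 7.35], 0], [[0, 0, 0], [0, 0, 7.35], 0]]}}

```text
t: 21.9
eef_pos: [495.3, -274.3, 176.8]
orientation: [-3.141, 0.0, 2.911]
contact_force: [0.1, -0.2, 0.4]
opening: 0.5
```

Emit:
{"op": "play_rows", "data": {"motion": [[[0, 0, 0], [0.5, 0, 0], 0], [[0, 0, 0], [0.9, 0, 0], 0], [[0, 0, 0.105], [1.41, -0.14, 0], 0], [[0, 0, 0.209], [1.93, -0.23, 0], 0], [[0, 0, 0.314], [2.46, -0.26, 0], 0], [[0, 0, 0.419], [2.99, -0.24, 0], 0], [[0, 0, 0.524], [3.51, -0.16, 0], 0], [[0, 0, 0.628], [4.03, -0.02, 0], 0]]}}

```text
t: 22.57
eef_pos: [455.9, -266.5, 177.7]
orientation: [-3.141, 0.005, 2.278]
contact_force: [1.6, -4.4, -0.9]
opening: 0.4
```

```bash
python3 -c "
from h import *
where()
"
```

```text
t 22.57 yaw th 132.4 hub in tool 17.5 48.6 F tool -4.4 -1.7 z 177.7 spoke th if off16: 130.6 Mz 0.0
```

Emit:
{"op": "play_rows", "data": {"motion": [[[0, 0, 0.105], [0.51, -0.14, 0], 0], [[0, 0, 0.209], [1.03, -0.23, 0], 0], [[0, 0, 0.314], [1.56, -0.26, 0], 0], [[0, 0, 0.419], [2.09, -0.24, 0], 0], [[0, 0, 0.524], [2.61, -0.16, 0], 0], [[0, 0, 0.628], [3.13, -0.02, 0], 0], [[0, 0, 0.733], [3.62, 0.16, 0], 0], [[0, 0, 0.838], [4.1, 0.4, 0], 0]]}}

```text
t: 23.23
eef_pos: [431.0, -232.9, 177.6]
orientation: [3.141, 0.004, 1.439]
contact_force: [-3.8, -4.8, 1.6]
opening: 0.3
```

Emit:
{"op": "play_rows", "data": {"motion": [[[0, 0, 0.07], [0.4, -0.1, 0], 0], [[0, 0, 0.105], [0.55, -0.14, 0], 0], [[0, 0, 0.105], [0.55, -0.14, 0], 0], [[0, 0, 0.105], [0.55, -0.14, 0], 0]]}}

```text
t: 23.57
eef_pos: [430.5, -226.9, 177.5]
orientation: [3.141, 0.003, 1.339]
contact_force: [-4.3, -3.7, 1.1]
opening: 0.4
```

```bash
python3 -c "
from h import *
where()
"
```

```text
t 23.57 yaw th 186.2 hub in tool 16.9 48.4 F tool -4.6 -3.3 z 177.5 spoke th if off16: 185.2 Mz 0.03
```

Emit:
{"op": "play_rows", "data": {"motion": [[[0, 0, 0], [-0.8, 0, 0], 0], [[0, 0, 0], [-0.8, 0, -1], 0], [[0, 0, 0], [-0.8, 0, -4], 0], [[0, 0, 0], [-0.8, 0, -7], 0], [[0, 0, 0], [-0.8, 0, -7.5], 0], [[0, 0, 0], [-0.8, 0, -7.5], 0]]}}

```text
t: 24.07
eef_pos: [430.3, -234.3, 255.4]
orientation: [3.135, 0.002, 1.341]
contact_force: [-0.2, 0.3, 0.3]
opening: 0.2
```

```bash
python3 -c "
from h import *
p2,d2=get_image('scene');p,d=get_image('top'); cv2.imwrite('pics/top7.png',p)
a=cv2.resize(p[160:260,270:430],(624,390),interpolation=2);cv2.imwrite('pics/c7.png',a)
pos(96,25,z=245);
"
```

```text
t 24.17 p [ 429.5 -233.8  251.3] yaw 76.82 F [-0.2  0.5 -1.1] open 0.6 q6 -0.34
turn z -1.572 shift cm [-2.43  7.29  0.63] rows 12.6
```

View pics/c7.png

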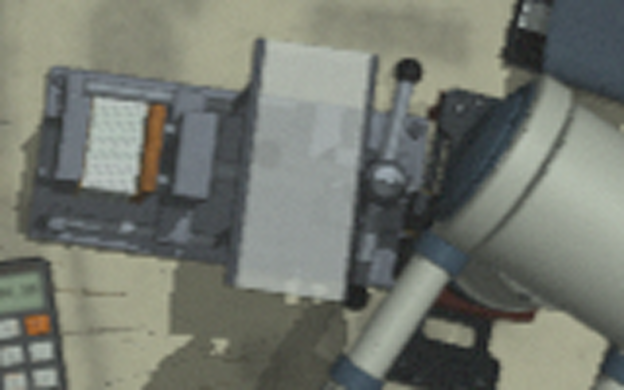

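The face is now almost at the block (seen at (150, 150)). Third spoke.

Emit:
{"op": "play_rows", "data": {"motion": [[[0, 0, -0.12], [-0.4, 1.2, 0], 0], [[0, 0, -0.24], [-0.8, 2.4, 0], 0], [[0, 0, -0.36], [-1.2, 3.6, 0], 0], [[0, 0, -0.48], [-1.6, 4.8, 0], 0], [[0, 0, -0.6], [-2, 6, 0], 0], [[0, 0, -0.72], [-2.4, 7.3, 0], 0], [[0, 0, -0.84], [-2.4, 7.3, 0], 0], [[0, 0, -0.96], [-2.4, 7.3, 0], 0]]}}

```text
t: 24.83
eef_pos: [495.1, -273.7, 248.5]
orientation: [-3.141, -0.004, 2.307]
contact_force: [0.2, -0.5, 0.3]
opening: -0.0
```

Emit:
{"op": "play_rows", "data": {"motion": [[[0, 0, -0.12], [0, 0, 0], 0], [[0, 0, -0.24], [0, 0, 0], 0], [[0, 0, -0.36], [0, 0, 0], 0], [[0, 0, -0.48], [0, 0, 0], 0], [[0, 0, -0.6], [0, 0, 0], 0], [[0, 0, -0.61], [0, 0, 0], 0], [[0, 0, -0.61], [0, 0, 0], 0], [[0, 0, -0.61], [0, 0, 0], 0]]}}

```text
t: 25.5
eef_pos: [494.9, -273.6, 250.2]
orientation: [3.141, -0.002, 2.907]
contact_force: [-0.3, 0.8, -0.3]
opening: 0.3
```

```bash
python3 -c "
from h import *
pos(96,25,z=175);where()
"
```

```text
t 25.5 p [ 494.9 -273.6  250.2] yaw 166.59 F [-0.3  0.8 -0.3] open 0.3 q6 -1.9
turn z -0.005 shift cm [-0.01 -0.04  7.52] rows 1.8
t 25.5 yaw th 96.3 hub in tool 25.1 47.5 F tool 0.4 0.7 z 250.2 spoke th if off16: 85.7 Mz 0.0
```

Emit:
{"op": "play_rows", "data": {"motion": [[[0, 0, 0], [0, 0, 1.5], 0], [[0, 0, 0], [0, 0, 3.5], 0], [[0, 0, 0], [0, 0, 5.5], 0], [[0, 0, 0], [0, 0, 7], 0], [[0, 0, 0], [0, 0, 7.5], 0], [[0, 0, 0], [0, 0, 7.5], 0], [[0, 0, 0], [0, 0, 7.5], 0]]}}

```text
t: 26.08
eef_pos: [495.2, -273.8, 176.7]
orientation: [3.142, 0.0, 2.91]
contact_force: [-0.4, -0.3, 0.0]
opening: 0.6
```

Emit:
{"op": "play_rows", "data": {"motion": [[[0, 0, 0], [0.5, 0, 0], 0], [[0, 0, 0], [0.9, 0, 0], 0], [[0, 0, 0.105], [1.41, -0.14, 0], 0], [[0, 0, 0.209], [1.93, -0.23, 0], 0], [[0, 0, 0.314], [2.46, -0.26, 0], 0], [[0, 0, 0.419], [2.99, -0.24, 0], 0], [[0, 0, 0.524], [3.51, -0.16, 0], 0], [[0, 0, 0.628], [4.03, -0.02, 0], 0]]}}

```text
t: 26.75
eef_pos: [456.1, -266.1, 177.7]
orientation: [-3.141, 0.006, 2.277]
contact_force: [2.7, -4.9, -2.8]
opening: 0.5
```

```bash
python3 -c "
from h import *
where()
"
```

```text
t 26.75 yaw th 132.5 hub in tool 17.4 48.2 F tool -5.5 -1.2 z 177.7 spoke th if off16: 130.8 Mz 0.08
```

Emit:
{"op": "play_rows", "data": {"motion": [[[0, 0, 0.07], [0.34, -0.1, 0], 0], [[0, 0, 0.14], [0.68, -0.17, 0], 0], [[0, 0, 0.209], [1.03, -0.23, 0], 0], [[0, 0, 0.262], [1.3, -0.25, 0], 0], [[0, 0, 0.314], [1.56, -0.26, 0], 0], [[0, 0, 0.314], [1.56, -0.26, 0], 0]]}}

```text
t: 27.25
eef_pos: [443.3, -256.0, 177.7]
orientation: [-3.142, 0.005, 1.965]
contact_force: [-1.4, -5.6, -0.2]
opening: 0.8
```

```bash
python3 -c "
from h import *
where()
"
```

```text
t 27.25 yaw th 150.3 hub in tool 17.1 48.4 F tool -4.7 -3.5 z 177.7 spoke th if off16: 149.0 Mz 0.06
```

Emit:
{"op": "play_rows", "data": {"motion": [[[0, 0, 0.035], [0.17, -0.05, 0], 0], [[0, 0, 0.07], [0.34, -0.1, 0], 0], [[0, 0, 0.105], [0.51, -0.14, 0], 0], [[0, 0, 0.105], [0.51, -0.14, 0], 0]]}}

```text
t: 27.58
eef_pos: [440.0, -252.0, 177.7]
orientation: [3.142, 0.005, 1.86]
contact_force: [-1.5, -5.5, -0.5]
opening: 0.4
```

```bash
python3 -c "
from h import *
where()
"
```

```text
t 27.58 yaw th 156.3 hub in tool 17.3 48.4 F tool -4.8 -3.0 z 177.7 spoke th if off16: 154.8 Mz 0.09
```

Emit:
{"op": "play_rows", "data": {"motion": [[[0, 0, 0.035], [0.17, -0.05, 0], 0], [[0, 0, 0.07], [0.34, -0.1, 0], 0], [[0, 0, 0.07], [0.34, -0.1, 0], 0], [[0, 0, 0.07], [0.34, -0.1, 0], 0]]}}

```text
t: 27.92
eef_pos: [438.0, -249.1, 177.7]
orientation: [3.142, 0.005, 1.792]
contact_force: [-1.6, -6.1, -0.5]
opening: 0.7
```

```bash
python3 -c "
from h import *
where()
"
```

```text
t 27.92 yaw th 160.2 hub in tool 17.3 48.5 F tool -5.5 -2.9 z 177.7 spoke th if off16: 158.7 Mz 0.03
```

Emit:
{"op": "play_rows", "data": {"motion": [[[0, 0, 0.03], [0.15, -0.05, 0], 0], [[0, 0, 0.06], [0.29, -0.09, 0], 0], [[0, 0, 0.06], [0.29, -0.09, 0], 0]]}}

```text
t: 28.17
eef_pos: [436.4, -246.5, 177.7]
orientation: [3.141, 0.005, 1.73]
contact_force: [-2.3, -6.0, -1.2]
opening: 0.3
```

```bash
python3 -c "
from h import *
where()
"
```

```text
t 28.17 yaw th 163.8 hub in tool 17.4 48.5 F tool -5.5 -3.3 z 177.7 spoke th if off16: 162.1 Mz 0.05
```

Emit:
{"op": "play_rows", "data": {"motion": [[[0, 0, 0], [-0.8, 0, 0], 0], [[0, 0, 0], [-0.8, 0, -1], 0], [[0, 0, 0], [-0.8, 0, -4], 0], [[0, 0, 0], [-0.8, 0, -7], 0], [[0, 0, 0], [-0.8, 0, -10], 0], [[0, 0, 0], [-0.8, 0, -11], 0]]}}

```text
t: 28.67
eef_pos: [438.9, -253.1, 292.7]
orientation: [3.135, 0.005, 1.734]
contact_force: [0.7, 0.3, 1.3]
opening: 0.2
```

```bash
python3 -c "
from h import *
go(300,-480,300,90)
"
```

```text
t 28.67 p [ 438.9 -253.1  292.7] yaw 99.34 F [0.7 0.3 1.3] open 0.2 q6 -0.75
turn z 0.163 shift cm [-20.14 -17.38  -0.73] rows 6.4
```

Emit:
{"op": "play_rows", "data": {"motion": [[[0, 0, 0.05], [-3, -2.6, 0], 0], [[0, 0, 0.16], [-6, -5.2, 0], 0], [[0, 0, 0.16], [-9, -7.8, 0], 0], [[0, 0, 0.16], [-12, -10.4, 0], 0], [[0, 0, 0.16], [-15, -13, 0], 0], [[0, 0, 0.16], [-18, -15.5, 0], 0], [[0, 0, 0.16], [-20, -17.4, 0], 0], [[0, 0, 0.16], [-20, -17.4, 0], 0]]}}

```text
t: 29.33
eef_pos: [295.8, -481.7, 285.3]
orientation: [-3.14, -0.0, 1.569]
contact_force: [0.3, -0.2, 0.4]
opening: 0.3
```

```bash
python3 -c "
from h import *
p2,d2=get_image('scene');p,d=get_image('top'); cv2.imwrite('pics/top8.png',p); cv2.imwrite('pics/sc8.png',p2)
a=cv2.resize(p[155:255,265:415],None,fx=5,fy=5,interpolation=2);cv2.imwrite('pics/c8.png',a)
b=cv2.resize(p2[130:250,260:400],None,fx=5,fy=5,interpolation=2);cv2.imwrite('pics/c8s.png',b)
C=cloud('top',d)
def near(img,u,v,r):
    vv,uu=np.mgrid[:384,:512]; m=(img.max(2)<60)&((uu-u)**2+(vv-v)**2<r*r); return uu[m],vv[m]
P=C[178:210,282:296].reshape(-1,3);P=P[(P[:,2]>125)&(P[:,2]<145)];print('fixed',cv2.minAreaRect(P[:,:2].astype(np.float32)))
"
```

```text
fixed ((507.47564697265625, -8.664066314697266), (18.029645919799805, 59.870635986328125), 82.37481689453125)
```

View pics/c8.png

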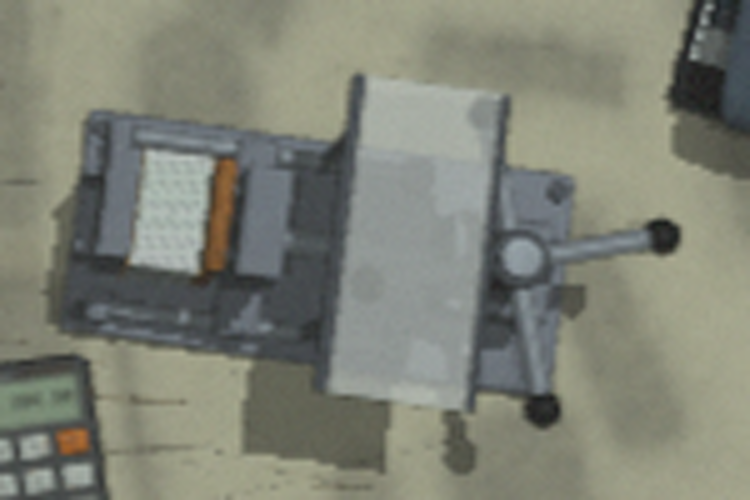

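View pics/c8s.png

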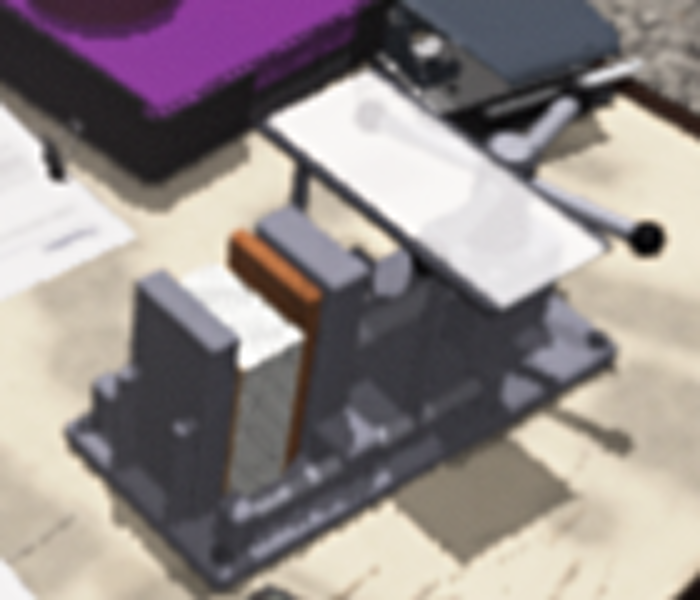

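View pics/sc8.png

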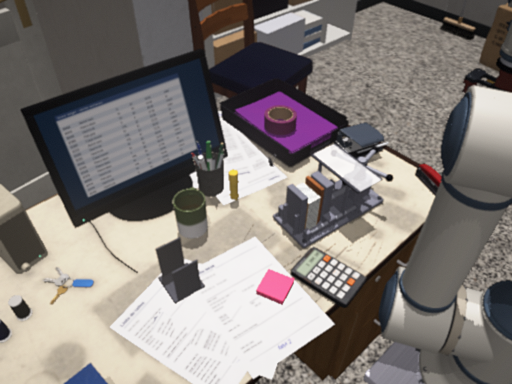

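```bash
python3 -c "
from h import *
p=cv2.imread('pics/top8.png'); vv,uu=np.mgrid[:384,:512]
for c in [(662,236),(543,410)]:
    u,v=c[0]/5+265,c[1]/5+155; m=(p.max(2)<60)&((uu-u)**2+(vv-v)**2<25); P=onz('top',[(uu[m].mean(),vv[m].mean())],112)[0]; d=P[:2]-HUB
    print('ball',np.linalg.norm(d),(-7.1-np.degrees(np.arctan2(d[1],d[0])))%360)
a=cv2.imread('pics/top0.png')
# moving jaw left/right edges movement, gap jaw-body to face, in px (crop coordinates/5)
f=fr(*PRESS)
o=f([[0,0,0]])[0]; a=np.radians(-7.1); Y=np.array([-np.sin(a),np.cos(a)])
for nm,px in (('start jaw left edge',(282,230)),('end jaw left edge',(239,222)),('start face r',(260,222)),('end face r',(230,215)),('end face l',(209,215)),('end blk l',(134,212)),('fixed face',(133,205))):
    P=onz('top',[(px[0]/5+265-.5,px[1]/5+155-.5)],135 if 'blk' not in nm else 114)[0]; print(nm,((P-o)[:2]@Y).round(1))
go(295,-481,300,90)
"
```

```text
ball 81.81465848330255 72.55406981407177
ball 80.55365397885468 162.70439216823715
start jaw left edge -77.7
end jaw left edge -54.8
start face r -65.7
end face r -49.6
end face l -38.6
end blk l 0.0
fixed face 1.9
t 29.43 p [ 298.5 -478.8  285.8] yaw 90.05 F [ 0.5 -0.3 -0. ] open 0.5 q6 -1.07
turn z 0.001 shift cm [-0.22 -0.35 -1.42] rows 0.4
```

```bash
python3 -c "
from plant import *
print(hand_in())"
```

```text
the job is handed in; nothing more can be done
None
```

The memo block is standing upright in the press, central to the jaws and clamped, and the job was handed in at about 29.5 s of the 72 s allowed.

**What I did:** I lifted the block out of its stand by its boards and set it down on free desk. I then re-gripped it by its 64 mm ends, lowered it onto the bed until light contact, and let go. After that I pushed three spokes, one after the other, about 250 degrees clockwise in total. The pushing force was about 5 to 7 N.

**Last checks:**
- **Capstan:** the pictures show it has turned 4.36 rad from its start angle. I did not measure that start angle; the task gives it as 0 to 0.6 rad.
- **Jaw face:** the moving jaw advanced about 23 mm. The gap behind the wooden face went from about 12 to 5 mm, so the face is pushed back roughly 6 to 7 mm of its 8 mm.
- **Block:** it touches both jaws and stands upright.
- **Other things on the desk:** the mug, pink notes and glue stick look unmoved in the pictures. I compared them by eye only.
- **Robot:** the arm is clear of everything, with zero force apart from noise.

**Disagreements:**
- The scene camera's overlay sat about one pixel (about 2 mm) off the top camera's. I used the top camera's figures.
- I felt no hard stop on the capstan, so it is near the stop rather than certainly against it.

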